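Load a soap mould into the curing lane past its spring gate

TASK

Load the green soap mould that stands in the curing lane into the bay at the right-hand end of the lane: with one fingertip press the yellow pedal down so that the red gate drops below the lane floor, and keep it down while the other fingertip pushes the mould along the lane, right over the gate and fully home against the end stop. Then let the pedal go so that the gate springs up behind the mould. Only push: do not pinch, lift or tip the mould, do not push it against the gate or let the gate come up under it, and leave the amber bottle, the white tin and the green soap bar beside the lane where they are.

Things in the scene. Friction and masses are not known exactly. Their poses are not given: they have to be found in the camera images.
- lane: Fixed wooden lane: a straight raised chute on a 195x560 mm plywood base (x -120 to 75, y -240 to 320), 10 mm thick. Origin: on the worktop, on the lane's centre line, under the middle of the gate. z up; y along the lane: the mould goes towards -y (robot's right); +x is the side away from the robot. All lane numbers are mm in this frame; the lane may stand turned a little.
- infeed_floor (a point): Mid-point of the aluminium infeed floor, on its top at z 45. The infeed runs from y 315 (open end) to 18, the bay from y -18 to the end stop at the same height. Both are 71 mm wide between 6 mm walls (outer faces at x +-41.5) with tops at z 64. Floor and walls are cut away from y -18 to 18 for the gate.
- stop_face (a point): Centre line of the wooden end stop, on the face that the mould's nose must touch (lane y -217), 60 mm above the worktop; the stop's top is at z 78.
- gate (a joint): Spring hinge of the drop gate (red flap and yellow pedal, one rigid part). 0 = up, lane blocked; 0.25 rad = pedal fully down (hard stop), flap 6 mm below the lane floor; from 0.195 up the gate is open. Axis along the lane's y at x 55, z 36, beyond the far wall. About 4 to 6 N on the middle of the pedal holds it down; let go, it springs up by itself.
- flap_mid (a point): Middle of the red flap's top, on the lane's centre line. The flap crosses the lane at y -15 to 15 and runs out through the near wall's gap to the pedal. This point is at z 39 when the gate is fully down and about 53 when up; towards the pedal the flap stands higher when up.
- pedal_mid (a point): Centre of the yellow pedal's top. Flat plate outside the near wall, x -46 to -112, y -52 to 332: it can be pressed anywhere along the lane. Fully down it is level, top at z 53, 8 mm above the lane floor, so one fingertip on it and the other in the lane behind the mould, at one height, do the job together. Up, it slopes, 25 mm (inner edge) to 40 mm (outer edge) higher.
- mould: The task's mould (another stands fixed in the far left corner): green soap mould with a row of square cells, loose, 66 (x) x 190 (y) x 30 (z) mm, about 0.4 kg, a solid block to the touch, standing on the lane's infeed floor with its long side along the lane. Origin: centre of its underside (z 45 mm above the worktop); axes as the lane's.
- mould_tail (a point): Centre of the mould's rear end face (+y end, the end to push), 15 mm above its underside. At the end it is at lane y -27 mm when the mould touches the end stop.
- mould_nose (a point): Centre of the mould's front end face (-y end), 15 mm above its underside. At the start it is 12 to 60 mm short of the gate's slot.
- amber_bottle: Bystander: loose amber bottle with a black cap, 50 mm diameter, 109 mm tall, beyond the lane. Origin: centre of its underside.
- salve_tin: Bystander: loose round white tin, 59 mm diameter, 22 mm tall, on the worktop by the bay end of the lane. Origin: centre of its underside.
- green_soap: Bystander: loose pale green soap bar, 51 x 72 x 27 mm, beyond the lane's bay. Origin: centre of its underside.

How it is judged:
On the way, in this order (a step that is already met when the one before it is completed fails the run):
1. a finger holds the gate open while the mould still stands before it (value of joint gate above 0.195 rad and contact force between the fingers and gate above 0.3 N and y of mould_nose in the frame of lane above 0.015 m), for 0.2 s.
2. the mould is astride the gate, pushed by a finger, while a finger holds the gate open (value of joint gate above 0.195 rad and contact force between the fingers and gate above 0.3 N and contact force between the fingers and mould above 0.05 N and y of mould_nose in the frame of lane below -0.03 m and y of mould_tail in the frame of lane above 0.03 m), for 0.2 s.
3. the mould's tail is past the gate with the gate still held open (value of joint gate above 0.195 rad and contact force between the fingers and gate above 0.3 N and y of mould_tail in the frame of lane below -0.016 m), for 0.05 s.
At the end, for the whole second after the job is handed in: The mould lies flat on the bay floor, its nose within 7 mm of the end stop, at rest; the gate is up behind it (joint below 0.03 rad) (y of mould_tail in the frame of lane below -0.02 m and y of mould_nose in the frame of lane between -0.222 and -0.21 m and z of mould in the frame of lane between 0.041 and 0.049 m and angle between mould's own z axis and vertical below 0.05 rad and value of joint gate below 0.03 rad and linear speed of mould below 0.01 m/s); the robot touches nothing.
It fails at once if the mould is lifted more than 8 mm or tipped more than 0.12 rad (z of mould in the frame of lane above 0.053 m or angle between mould's own z axis and vertical above 0.12 rad).
It fails at once if the mould is pushed against the gate, or the gate comes up against the mould (more than 1 N) (contact force between gate and mould above 1 N).
It fails at once if the amber bottle, the white tin or the green soap bar is moved more than 20 mm or knocked over (distance of any of amber_bottle, salve_tin, green_soap from where it was at the start of the episode above 0.02 m or angle between any of amber_bottle, salve_tin, green_soap's own z axis and vertical above 0.5 rad).
It also fails if it takes over 54 s, if anything falls off the work surface, if the arm or the gripper's body presses on something with over 40 N, if the wrist force passes 120 N, or if a joint passes its speed limit or range.

ROBOT

A 6-joint arm with a two-finger parallel gripper is mounted at the origin on a cart in front of the work surface, level with it; the furniture and walls round the work are solid. World frame = base frame: x ahead of the robot, y to its left, z up, the work surface at z = 0. Lengths are in m, angles in rad, forces in N, time in s.
With the tool pointing down it reaches from about 0.375 to 0.975 m from the base axis. Payload 3.8 kg.
Tool frame: the origin (TCP) lies at the very end of the fingers, on their centre line; the grasp point (between the pads) lies 19 mm behind it; z points along the fingers, y is the direction in which the jaws open and shut (so a half turn about z gives the same grasp; the last joint's range is limited). The gripper opens to 85 mm and grips with 20 to 120 N. Pads are 22 mm wide; open, the fingers measure 114 mm over their backs; the gripper's body (76 mm by 85 mm) begins 54 mm behind the grasp point. The pads swing forward as they close: fully open they stand 13 mm farther back than shut.
Start: joints at [-1.323, 0.264, 1.604, -0, 1.274, -0.037], TCP at [0.19, -0.648, 0.192] pointing down, gripper open.
Joint ranges: [-2.63, 2.63], [-0.94, 2.18], [0.31, 2.57], [-1.31, 4.45], [0, 2.66], [-2.55, 2.55]. Speed limits (rad/s): [2.57, 2.57, 3.14, 3.14, 3.14, 3.14].

INTERFACE

Orientations are given as a rotation vector (axis times angle).
In Python, from workcell import bot, viewer gives the robot as it stands.
- The arm moves only by the tool jog_arm, never from a script. Its argument "motion" is a list of rows, each an object of numbers: "dx", "dy", "dz": the shift along the world's x, y, z in cm; "turn": the turn about the world's z in rad. A call has 1 to 12 rows; each row shifts and turns the commanded pose from where the row before left it; what a row does not reach is not made up. A row lasts 1/12 s, in which the tool goes at most 41.7 mm and 7.16 degrees, less where a joint would pass 70% of its speed; a pose out of reach is approached as far as the arm can. A call is refused whole if a number of a shift passes 4.17 or a number of a turn 0.125, either way. A call with a gripper value outside its range is refused whole. "fingers" is the finger opening in cm, from 0 to 8.54, set as the call begins (left out, the last holds). The fingers move at their own pace and stop on an object; "grip_force" is the grip in N (left out, the last holds). Time passes only in rows, so rows that do not move let the fingers close. It gives the time, the measured TCP pose, the force and the opening at its end, in the units of the state.
- bot.read_state(): the state, without advancing time (a new reading comes with each control period).
- viewer.read_camera(name): name is "side" or "top" or "wrist"; returns (picture, depth): 400x640x3 uint8, red, green, blue; 400x640 float32, m along the optical axis (not along the pixel's ray), 0 where there is no reading.
- viewer.camera_info(name): a dict with "vertical_fov" (degrees; the focal length in pixels is half the picture's height over the tangent of half this angle, whatever the lens; pixels are square), "cx", "cy" (the principal point, pixels), "R" (3x3) and "t" (3): a world point X has camera coordinates R X + t. Camera axes: x right, y down, z forward; pixel columns grow to the right and rows downward; lengths in m; the calibration is good to about 2 mm. The wrist camera is an equidistant fisheye: a pixel r from the principal point sees the ray r / f radians off the axis. A picture is of the moment at which its call begins: read the wrist's pose just before it. camera_info takes no time and is no camera call; for the wrist camera it gives the pose at the moment of the call.
- bot.finish_job(): hands the job in, once; it reports no verdict.
The state is a dict: "time": time; "q": joint angles; "joint_vel": joint speeds; "joint_torque": joint torques, N m; "tool_pos": TCP position; "tcp_rot": TCP orientation; "wrist_force": force on the tool from outside, world axes, zero at the start; "torque": the same for the moment, N m; "width": opening from 0.0 (shut) to 1.0 (fully open).
Only numpy, scipy, OpenCV 4.12 (cv2) and the standard library are available. Lean on these libraries where they do the work, as an engineer would, in place of code of your own. Each camera call takes 0.05 s, during which the arm holds its last target. There are 200 camera calls.

## Working session

There is one attempt and no reset: what is moved stays moved. The work goes in short steps, Python scripts to look and compute and a tool call to move; the robot and the scene stay as the last step left them, time stands still between calls to the robot, and variables do not carry over. Pictures are saved under pics/ and viewed, about 8 in all and at most 12, crops included, and the job is handed in when it is done.

Besides the shell and the picture viewer there is one more tool, called as name(argument=value, ...) on one line, values as JSON. jog_arm: Moves the arm, as the interface text tells. Its arguments: {"type":"object","properties":{"motion":{"type":"array"},"fingers":{"type":"number"},"grip_force":{"type":"number"}},"required":["motion"]}

```bash
mkdir -p pics
cat > h.py <<'E'
import numpy as np, cv2
from workcell import bot, viewer
def info(n):
    c=viewer.camera_info(n); f=200/np.tan(np.radians(c["vertical_fov"])/2)
    return f,c["cx"],c["cy"],np.array(c["R"]),np.array(c["t"])
def plane(n,uv,z):
    f,cx,cy,R,t=info(n); uv=np.atleast_2d(uv).astype(float)
    d=np.c_[(uv[:,0]-cx)/f,(uv[:,1]-cy)/f,np.ones(len(uv))]@R
    o=-R.T@t; return o+d*((z-o[2])/d[:,2])[:,None]
def cloud(n,dep):
    f,cx,cy,R,t=info(n); v,u=np.mgrid[:400,:640]
    c=np.stack([(u-cx)/f*dep,(v-cy)/f*dep,dep],-1); return (c-t)@R
E
python3 - <<'E'
from h import *
s=bot.read_state(); print({k:np.round(v,3) for k,v in s.items()})
for n in("top","side"):
    p,d=viewer.read_camera(n); np.savez(n,p=p,d=d); cv2.imwrite(f"pics/{n}.png",p[...,::-1]); print(n,info(n),(d>0).mean())
E
```

```text
{'time': np.float64(0.0), 'q': array([-1.323,  0.265,  1.605,  0.   ,  1.274, -0.037]), 'joint_vel': array([-0.001, -0.   ,  0.001,  0.   , -0.   , -0.001]), 'joint_torque': array([-1.0000e-03, -5.1512e+01, -3.6731e+01, -0.0000e+00,  1.3000e-02,
       -0.0000e+00]), 'tool_pos': array([ 0.189, -0.647,  0.191]), 'tcp_rot': array([-3.108, -0.446,  0.   ]), 'wrist_force': array([-0.353, -0.351,  0.516]), 'torque': array([ 0.079,  0.006, -0.04 ]), 'width': np.float64(0.998)}
top (np.float64(398.8550584318738), 314.20565148222255, 198.83996797543455, array([[-0.01815655, -0.99922395, -0.03495471],
       [-0.98683796,  0.02352829, -0.15999145],
       [ 0.16068971,  0.03158975, -0.98649932]]), array([-0.02228811,  0.61136348,  1.15645111])) 0.99592578125
side (np.float64(378.308229327748), 320.4318651655322, 198.4294012558733, array([[-0.98858944, -0.15048028,  0.00682618],
       [-0.10450575,  0.65251055, -0.75053882],
       [ 0.10848714, -0.74268813, -0.6607911 ]]), array([0.6054325 , 0.17328367, 1.01578437])) 0.9945078125
```

View pics/top.png

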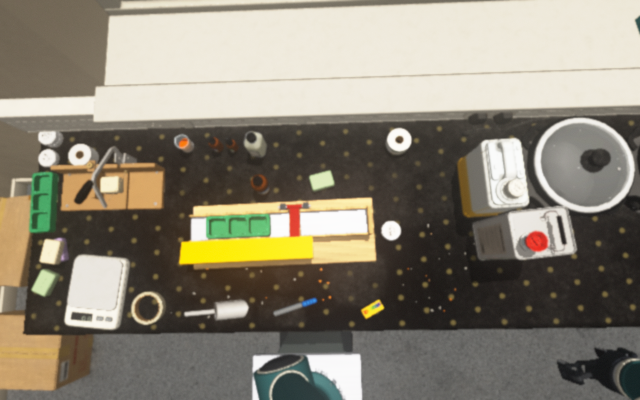

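View pics/side.png

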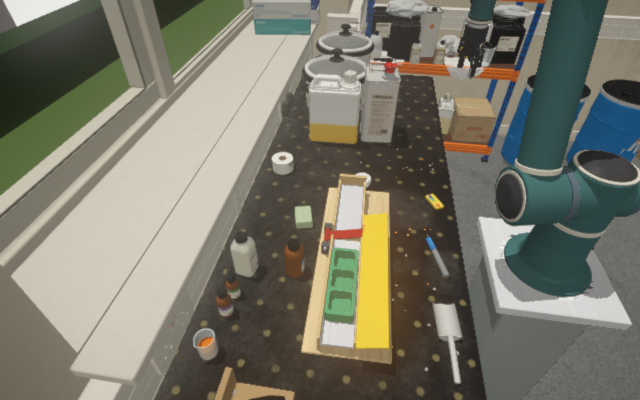

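The top view shows the mould at px (207–270, 215–238), the red gate at (295, 220), the yellow pedal at (180–313, 237–264) and the bay floor running to about (368, 222). The bottle is at (260, 183), the soap at (321, 180) and the tin at (391, 231). The side view agrees.

Run:
```python
from h import *
for n in("top","side"):
    z=np.load(n+".npz"); p,d=z["p"],z["d"]; X=cloud(n,d); h=cv2.cvtColor(p,cv2.COLOR_RGB2HSV)
    H,S,V=h[...,0],h[...,1],h[...,2]
    roi=(X[...,0]>.3)&(X[...,0]<.8)&(X[...,1]>-.35)&(X[...,1]<.45)
    def rep(name,m,zlo,zhi):
        m=m&roi&(X[...,2]>zlo)&(X[...,2]<zhi); 
        k,l,st,_=cv2.connectedComponentsWithStats(m.astype(np.uint8)); i=1+st[1:,4].argmax(); q=X[l==i]
        c,s,a=cv2.minAreaRect(q[:,:2].astype(np.float32)*1000)
        bx=cv2.boxPoints((c,s,a)).round(0).tolist()
        w,V_=np.linalg.eigh(np.cov(q[:,:2].T)); ax=V_[:,1]*np.sign(V_[1,1])
        print(n,name,len(q),"c",np.round(c,1),"s",np.round(s,1),"ang",np.round(np.arctan2(-ax[0],ax[1]),4),"zpct",np.percentile(q[:,2],[5,50,95]).round(4),bx)
        return q
    rep("mouldtop",(H>60)&(H<90)&(S>120),.066,.09)
    rep("mouldall",(H>60)&(H<90)&(S>120),.03,.09)
    rep("pedal",(H>22)&(H<35)&(S>200)&(V>150),.06,.13)
    rep("red",((H<5)|(H>174))&(S>180)&(V>100),.03,.13)
    rep("floor",(S<50)&(V>170),.03,.056)
    rep("base",(H>10)&(H<25)&(S>60)&(S<200)&(V>120),.004,.02)
    rep("stop",(H>10)&(H<25)&(S>60)&(S<200)&(V>120),.07,.085)
```

```text
top mouldtop 38 c [539.  218.6] s [46.2 23.5] ang 1.5523 zpct [0.0715 0.0748 0.078 ] [[514.0, 225.0], [519.0, 202.0], [564.0, 212.0], [559.0, 235.0]]
top mouldall 223 c [531.1 246.4] s [55.4 73.3] ang 0.4754 zpct [0.0453 0.0498 0.0763] [[501.0, 281.0], [506.0, 208.0], [561.0, 212.0], [556.0, 285.0]]
top pedal 2801 c [460.9 165.7] s [ 62.9 382.5] ang 0.0257 zpct [0.0777 0.086  0.0935] [[424.0, 356.0], [435.0, -26.0], [497.0, -25.0], [487.0, 358.0]]
top red 255 c [548.2  23.7] s [91.6 33.8] ang -1.5353 zpct [0.0399 0.0497 0.0614] [[501.0, 36.0], [505.0, 2.0], [596.0, 12.0], [592.0, 45.0]]
top floor 1496 c [541.3 -91.8] s [ 68.8 198.5] ang 0.0271 zpct [0.0406 0.0444 0.0482] [[504.0, 6.0], [510.0, -192.0], [578.0, -190.0], [573.0, 8.0]]
top base 3371 c [514.   63.6] s [198.6 560.3] ang -0.1069 zpct [0.0056 0.0094 0.0135] [[408.0, 341.0], [422.0, -219.0], [620.0, -214.0], [606.0, 346.0]]
top stop 117 c [ 544.6 -197.4] s [79.6 12.3] ang -1.5516 zpct [0.0731 0.0768 0.0806] [[505.0, -192.0], [505.0, -205.0], [585.0, -202.0], [584.0, -190.0]]Traceback (most recent call last):
  File "<stdin>", line 14, in <module>
  File "<stdin>", line 8, in rep
ValueError: attempt to get argmax of an empty sequence
```

Run:
```python
from h import *
a=.026; O=np.array([.538,.0247]); ex=np.array([np.cos(a),np.sin(a)]); ey=np.array([-np.sin(a),np.cos(a)])
for n in("top","side"):
    z=np.load(n+".npz"); p,d=z["p"].astype(int),z["d"]; X=cloud(n,d)
    L=np.stack([(X[...,:2]-O)@ex,(X[...,:2]-O)@ey],-1)*1000
    g=(p[...,1]>p[...,0]*1.4)&(p[...,1]>p[...,2]*1.15)&(abs(L[...,0])<50)&(L[...,1]>-30)&(L[...,1]<320)
    q=L[g]; zz=X[g][:,2]; print(n,g.sum(),"lane x,y pct",np.percentile(q,[0,2,50,98,100],axis=0).round(1).tolist(),np.percentile(zz,[2,50,98]).round(3))
    t=g&(X[...,2]>.066); q=L[t]; print(" top",t.sum(),np.percentile(q,[0,1,3,50,97,99,100],axis=0).round(1).tolist())
    r,gg,b=p[...,0],p[...,1],p[...,2]
    y=(r>150)&(gg>130)&(b<80)&(X[...,2]>.05)&(X[...,0]>.4)&(X[...,0]<.55); q=L[y]; print(" pedal",np.percentile(q,[1,99],axis=0).round(1).tolist(),np.polyfit(q[:,0],X[y][:,2]*1000,1))
    s=(abs(L[...,0])<34)&(L[...,1]<-214)&(L[...,1]>-260)&(X[...,2]>.06); print(" stop z",np.median(X[s][:,2]),np.percentile(L[s][:,1],[2,98]))
```

```text
top 1341 lane x,y pct [[-33.2, 72.9], [-32.3, 76.7], [-0.1, 171.0], [28.7, 255.1], [30.6, 262.2]] [0.044 0.052 0.078]
 top 538 [[-33.2, 72.9], [-33.0, 73.8], [-32.6, 74.5], [-6.9, 171.8], [29.3, 257.6], [29.8, 258.8], [30.6, 262.2]]
 pedal [[-105.8, -47.9], [-41.9, 328.7]] [-1.06219888 12.85504103]
 stop z 0.07630690456500414 [-227.68811858 -216.04058857]
side 1172 lane x,y pct [[-31.7, 75.4], [-30.8, 80.3], [-2.8, 175.0], [29.8, 260.5], [30.9, 263.2]] [0.048 0.074 0.078]
 top 603 [[-31.7, 75.4], [-31.4, 77.3], [-31.0, 79.8], [3.6, 194.1], [30.0, 260.7], [30.5, 261.8], [30.9, 263.2]]
 pedal [[-105.6, -42.3], [-42.0, 333.2]] [  0.39230275 119.17567018]
 stop z 0.07341055188704798 [-228.791728   -214.14034165]
```

Mould tail sits at lane y ≈ 263 mm and the nose at ≈ 73. The lane origin is (0.538, 0.025), turned 0.026 rad. Target above start: TCP at lane (-49, 283), i.e. world (0.482, 0.306), jaws along lane x.

jog_arm(motion=[{"dx": 0.9, "dy": 2.85}, {"dx": 0.9, "dy": 2.85}, {"dx": 0.9, "dy": 2.85}, {"dx": 0.9, "dy": 2.85}, {"dx": 0.9, "dy": 2.85}, {"dx": 0.9, "dy": 2.85}, {"dx": 0.9, "dy": 2.85}, {"dx": 0.9, "dy": 2.85}], fingers=8.54)

```text
validation failed for argument at $.mo...
```

jog_arm(motion=[{"dx": 2.2, "dy": 3.2, "turn": 0.11}, {"dx": 2.2, "dy": 3.2, "turn": 0.11}, {"dx": 2.2, "dy": 3.2, "turn": 0.11}, {"dx": 2.2, "dy": 3.2, "turn": 0.11}, {"dx": 2.2, "dy": 3.2, "turn": 0.11}, {"dx": 2.2, "dy": 3.2, "turn": 0.11}, {"dx": 2.2, "dy": 3.2, "turn": 0.11}, {"dx": 2.2, "dy": 3.2, "turn": 0.11}, {"dx": 2.2, "dy": 3.2, "turn": 0.11}, {"dx": 2.2, "dy": 3.2, "turn": 0.11}])

```text
validation failed for argument at $.mo...
```

jog_arm(motion=[{"dy": 3.4, "turn": 0.11}, {"dy": 3.4, "turn": 0.1}, {"dy": 3.4}, {"dy": 3.4}, {"dy": 3.4}, {"dy": 3.4}, {"dy": 3.4}, {"dy": 3.4}, {"dy": 3.4}, {"dy": 3.4}, {"dy": 3.4}, {"dy": 3.4}])

```text
validation failed for argument at $.mo...
```

jog_arm(motion=[{"dx": 0.9, "dy": 2.85, "dz": 0, "turn": 0}, {"dx": 0.9, "dy": 2.85, "dz": 0, "turn": 0}, {"dx": 0.9, "dy": 2.85, "dz": 0, "turn": 0}, {"dx": 0.9, "dy": 2.85, "dz": 0, "turn": 0}, {"dx": 0.9, "dy": 2.85, "dz": 0, "turn": 0}, {"dx": 0.9, "dy": 2.85, "dz": 0, "turn": 0}, {"dx": 0.9, "dy": 2.85, "dz": 0, "turn": 0}, {"dx": 0.9, "dy": 2.85, "dz": 0, "turn": 0}], fingers=8.54)

```text
time: 0.77
tool_pos: [0.2616, -0.418, 0.1916]
tcp_rot: [-3.109, -0.445, 0.0]
wrist_force: [-0.3, -0.0, 0.5]
width: 0.994
```

jog_arm(motion=[{"dx": 2.2, "dy": 3.2, "dz": 0, "turn": 0.11}, {"dx": 2.2, "dy": 3.2, "dz": 0, "turn": 0.11}, {"dx": 2.2, "dy": 3.2, "dz": 0, "turn": 0.11}, {"dx": 2.2, "dy": 3.2, "dz": 0, "turn": 0.11}, {"dx": 2.2, "dy": 3.2, "dz": 0, "turn": 0.11}, {"dx": 2.2, "dy": 3.2, "dz": 0, "turn": 0.11}, {"dx": 2.2, "dy": 3.2, "dz": 0, "turn": 0.11}, {"dx": 2.2, "dy": 3.2, "dz": 0, "turn": 0.11}, {"dx": 2.2, "dy": 3.2, "dz": 0, "turn": 0.11}, {"dx": 2.2, "dy": 3.2, "dz": 0, "turn": 0.11}])

```text
time: 1.6
tool_pos: [0.482, -0.0978, 0.1919]
tcp_rot: [-2.412, -2.012, 0.0]
wrist_force: [0.7, -0.1, -0.1]
width: 0.999
```

jog_arm(motion=[{"dx": 0, "dy": 3.4, "dz": 0, "turn": 0.11}, {"dx": 0, "dy": 3.4, "dz": 0, "turn": 0.1}, {"dx": 0, "dy": 3.4, "dz": 0, "turn": 0}, {"dx": 0, "dy": 3.4, "dz": 0, "turn": 0}, {"dx": 0, "dy": 3.4, "dz": 0, "turn": 0}, {"dx": 0, "dy": 3.4, "dz": 0, "turn": 0}, {"dx": 0, "dy": 3.4, "dz": 0, "turn": 0}, {"dx": 0, "dy": 3.4, "dz": 0, "turn": 0}, {"dx": 0, "dy": 3.4, "dz": 0, "turn": 0}, {"dx": 0, "dy": 3.4, "dz": 0, "turn": 0}, {"dx": 0, "dy": 3.4, "dz": 0, "turn": 0}, {"dx": 0, "dy": 3.4, "dz": 0, "turn": 0}])

```text
time: 2.6
tool_pos: [0.481, 0.3097, 0.1917]
tcp_rot: [-2.194, -2.248, 0.001]
wrist_force: [0.5, 0.3, 0.4]
width: 1.002
```

jog_arm(motion=[{"dx": 0.1, "dy": 0, "dz": -2.5, "turn": 0.0015}, {"dx": 0, "dy": 0, "dz": -2.5, "turn": 0}, {"dx": 0, "dy": 0, "dz": -2.0, "turn": 0}, {"dx": 0, "dy": 0, "dz": -1.0, "turn": 0}, {"dx": 0, "dy": 0, "dz": 0, "turn": 0}])

```text
time: 3.02
tool_pos: [0.48, 0.3068, 0.1086]
tcp_rot: [-2.191, -2.248, 0.01]
wrist_force: [-0.1, -0.7, 0.2]
width: 1.001
```

Run:
```python
from h import *
print(bot.read_state()["tool_pos"],bot.read_state()["wrist_force"])
a,_=viewer.read_camera("side"); b,_=viewer.read_camera("top")
A=cv2.resize(a[180:380,250:450],(600,600),interpolation=3); cv2.imwrite("pics/s2.png",A[...,::-1])
cv2.imwrite("pics/t2.png",cv2.resize(b[150:300,140:390],(750,450),interpolation=3)[...,::-1])
```

```text
[0.48003432 0.30677042 0.10855051] [-0.11814874 -0.72748781  0.17672343]
```

View pics/s2.png

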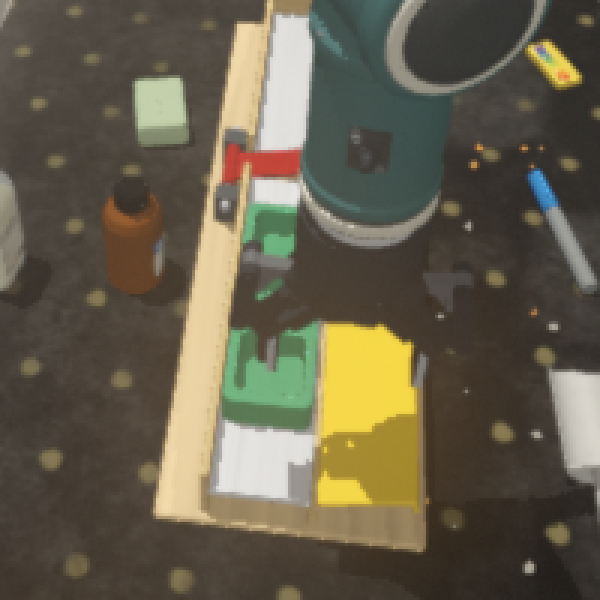

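The side crop shows the tips at about (267, 370) and (418, 370), still well above the lane. The tail's top edge is at about row 400. I'll triangulate the tips before going down.

Run:
```python
from h import *
f,cx,cy,R,t=info("side")
ex=np.array([np.cos(.026),np.sin(.026),0]); T=bot.read_state()["tool_pos"]
for dz in (0,.013):
  for s in(-.05,.05):
    c=R@(T+s*ex+[0,0,dz])+t; u=np.array([f*c[0]/c[2]+cx,f*c[1]/c[2]+cy]); print(dz,s,u,"crop",(u-[250,180])*3)
```

```text
0 -0.05 [386.2320363  319.74949153] crop [408.69610891 419.24847458]
0 0.05 [336.70096668 314.04299513] crop [260.10290005 402.12898539]
0.013 -0.05 [387.0281878  316.22754236] crop [411.0845634  408.68262708]
0.013 0.05 [336.92871463 310.49788741] crop [260.7861439  391.49366222]
```

View pics/t2.png

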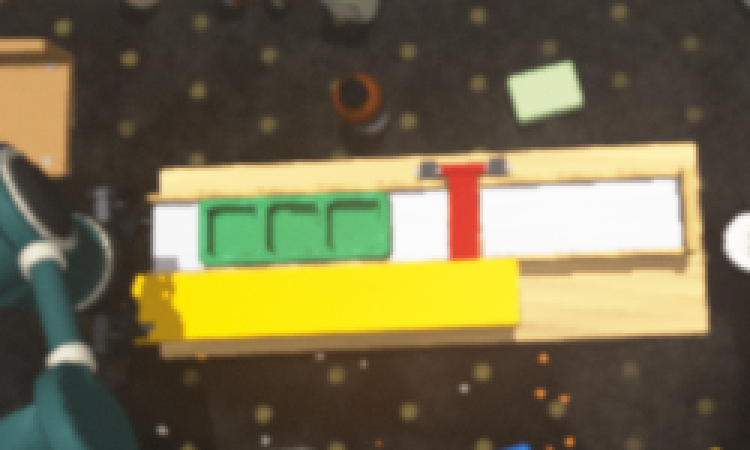

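Run:
```python
from h import *
a=.026; O=np.array([.538,.0247]); ex=np.array([np.cos(a),np.sin(a)]); ey=np.array([-np.sin(a),np.cos(a)])
T=bot.read_state()["tool_pos"]; print("TCP lane",(T[:2]-O)@ex*1e3,(T[:2]-O)@ey*1e3,T[2])
for n in("side","top"):
    p,d=viewer.read_camera(n); X=cloud(n,d); L=np.stack([(X[...,:2]-O)@ex*1e3,(X[...,:2]-O)@ey*1e3,X[...,2]*1e3],-1)
    for nm,lo,hi in(("lanefinger",-20,40),("pedalfinger",-130,-75)):
        m=(L[...,0]>lo)&(L[...,0]<hi)&(L[...,1]>240)&(L[...,1]<340)&(L[...,2]>102)&(L[...,2]<175)
        q=L[m]; print(n,nm,len(q),np.percentile(q,[1,10,50,90,99],axis=0).round(0).tolist() if len(q) else "")
```

```text
TCP lane -47.9697115610907 284.68301769669097 0.11226750590062881
side lanefinger 9 [[-4.0, 282.0, 168.0], [-3.0, 288.0, 170.0], [1.0, 294.0, 172.0], [5.0, 295.0, 174.0], [7.0, 295.0, 175.0]]
side pedalfinger 8 [[-101.0, 290.0, 170.0], [-100.0, 291.0, 170.0], [-94.0, 295.0, 173.0], [-92.0, 295.0, 174.0], [-90.0, 296.0, 175.0]]
top lanefinger 2 [[8.0, 278.0, 168.0], [8.0, 278.0, 168.0], [9.0, 278.0, 169.0], [10.0, 279.0, 169.0], [10.0, 279.0, 169.0]]
top pedalfinger 2 [[-92.0, 274.0, 171.0], [-92.0, 274.0, 171.0], [-91.0, 274.0, 172.0], [-90.0, 274.0, 173.0], [-90.0, 274.0, 173.0]]
```

Run:
```python
from h import *
print(bot.read_state()["tool_pos"],bot.read_state()["width"])
p,d=viewer.read_camera("side"); X=cloud("side",d)
for u in (336,339,389):
    for v in range(284,324,2): print(u,v,p[v,u],X[v,u].round(3),round(float(d[v,u]),3))
w,_=viewer.read_camera("wrist"); cv2.imwrite("pics/w1.png",w[...,::-1])
```

```text
[0.48389268 0.30866763 0.11390719] 1.0023372165311317
336 284 [81 68 54] [0.537 0.313 0.218] 0.697
336 286 [80 67 54] [0.537 0.318 0.219] 0.693
336 288 [82 69 56] [0.536 0.32  0.216] 0.693
336 290 [82 69 55] [0.536 0.321 0.211] 0.696
336 292 [87 75 63] [0.536 0.316 0.197] 0.709
336 294 [89 77 65] [0.536 0.316 0.191] 0.713
336 296 [92 81 69] [0.536 0.316 0.184] 0.718
336 298 [93 85 71] [0.535 0.317 0.179] 0.72
336 300 [119 169 125] [0.541 0.234 0.049] 0.868
336 302 [120 177 129] [0.54 0.24 0.05] 0.863
336 304 [117 179 129] [0.54  0.244 0.048] 0.862
336 306 [118 180 129] [0.539 0.25  0.048] 0.857
336 308 [118 180 130] [0.538 0.257 0.052] 0.849
336 310 [118 181 130] [0.538 0.26  0.048] 0.849
336 312 [118 181 130] [0.536 0.283 0.077] 0.813
336 314 [107 161 114] [0.536 0.287 0.075] 0.811
336 316 [ 92 122  84] [0.535 0.286 0.066] 0.818
336 318 [ 92 122  84] [0.535 0.288 0.061] 0.82
336 320 [ 93 123  86] [0.535 0.287 0.052] 0.826
336 322 [151 150 141] [0.534 0.286 0.043] 0.833
339 284 [80 68 55] [0.531 0.318 0.226] 0.688
339 286 [82 69 56] [0.531 0.32  0.222] 0.689
339 288 [83 69 56] [0.531
[... 1067 characters left out ...]
61 49] [0.44  0.318 0.215] 0.685
389 296 [82 71 60] [0.439 0.318 0.21 ] 0.688
389 298 [131 127 120] [0.438 0.318 0.204] 0.692
389 300 [132 127 121] [0.438 0.318 0.197] 0.697
389 302 [129 124 117] [0.437 0.318 0.191] 0.701
389 304 [117 110 104] [0.436 0.317 0.183] 0.707
389 306 [142 127 101] [0.416 0.207 0.013] 0.899
389 308 [150 128  83] [0.416 0.212 0.011] 0.896
389 310 [156 132  77] [0.416 0.218 0.012] 0.891
389 312 [156 132  77] [0.416 0.221 0.01 ] 0.89
389 314 [158 133  70] [0.416 0.228 0.011] 0.885
389 316 [160 134  70] [0.416 0.234 0.012] 0.879
389 318 [152 127  69] [0.415 0.237 0.009] 0.878
389 320 [151 126  68] [0.415 0.243 0.011] 0.873
389 322 [149 125  67] [0.415 0.249 0.012] 0.868
```

View pics/w1.png

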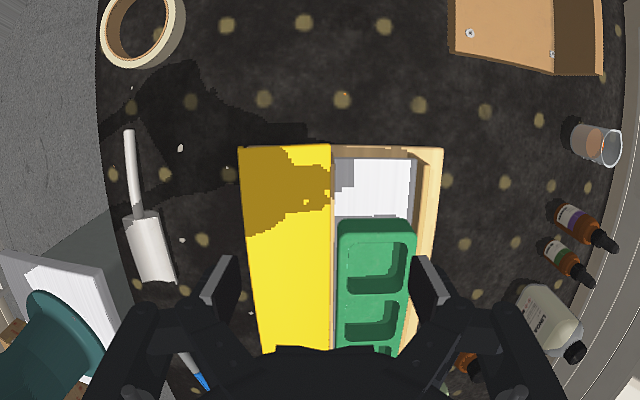

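The wrist view shows the tips at about (425, 270) and (225, 265), with the tail's top edge at row 220. The side depth puts the tips near z 0.17 rather than about 0.12, so I'll check that with the wrist and top cameras before pressing.

Run:
```python
from h import *
s=bot.read_state(); print(s["tool_pos"],s["tcp_rot"],s["q"],s["time"])
f,cx,cy,R,t=info("wrist"); print("wristcam pos",-R.T@t,"axis",R[2],"f",f)
w,d=viewer.read_camera("wrist")
v,u=np.mgrid[:400,:640]; dx,dy=u-cx,v-cy; r=np.hypot(dx,dy)+1e-9; th=r/f
c=np.stack([np.tan(th)*dx/r*d,np.tan(th)*dy/r*d,d],-1); X=(c-t)@R
for a in((425,262),(425,275),(420,290),(415,305),(228,262),(222,280),(215,300),(375,225),(375,245),(290,200)): print(a,w[a[1],a[0]],X[a[1],a[0]].round(3))
p,d=viewer.read_camera("top"); Y=cloud("top",d)
m=(Y[...,0]>.4)&(Y[...,0]<.58)&(Y[...,1]>.26)&(Y[...,1]<.36)&(Y[...,2]>.1)
q=np.argwhere(m); o=np.argsort(Y[m][:,2])[:25]
for i in o: print("top",q[i][::-1],p[tuple(q[i])],Y[tuple(q[i])].round(3))
```

```text
[0.48394736 0.30873258 0.11409827] [2.19271693 2.24858956 0.00492198] [5.24453633e-01 1.33990240e-01 1.90808021e+00 1.83834141e-05
 1.09627148e+00 4.99286139e-01] 3.3167
wristcam pos [0.48108313 0.39260984 0.29463879] axis [ 0.00989373 -0.32122382 -0.94695162] f 309.70691628693146
(425, 262) [95 95 95] [0.529 0.322 0.176]
(425, 275) [28 28 29] [0.526 0.322 0.187]
(420, 290) [29 28 29] [0.526 0.312 0.185]
(415, 305) [21 21 25] [0.526 0.302 0.183]
(228, 262) [72 72 73] [0.439 0.319 0.176]
(222, 280) [29 28 29] [0.44  0.319 0.19 ]
(215, 300) [30 28 30] [0.441 0.318 0.202]
(375, 225) [43 85 60] [0.526 0.29  0.062]
(375, 245) [ 90 180 123] [0.531 0.264 0.048]
(290, 200) [164 132  34] [0.459 0.318 0.084]
top [190 258] [136 107  49] [0.438 0.296 0.171]
top [190 257] [136 105  44] [0.441 0.296 0.173]
top [190 223] [126 121 117] [0.532 0.298 0.176]
top [188 220] [57 49 40] [0.54  0.303 0.177]
top [188 260] [99 78 34] [0.433 0.3   0.177]
top [190 222] [118 112 108] [0.535 0.298 0.177]
top [190 224] [122 117 114] [0.529 0.297 0.177]
top [188 261] [127  96  24] [0.43  0.299 0.179]
top [189 224] [75 68 61] [0.529 0.299 0.18 ]
top [188 221] [63 56 49] [0.537 0.302 0.18 ]
top [188 259] [90 77 54] [0.436 0.299 0.18 ]
top [189 258] [104  89  64] [0.438 0.296 0.181]
top [188 224] [61 52 45] [0.529 0.301 0.182]
top [189 257] [108  89  53] [0.441 0.295 0.182]
top [186 224] [53 45 36] [0.529 0.306 0.183]
top [187 224] [54 46 38] [0.529 0.303 0.183]
top [189 222] [83 77 70] [0.534 0.298 0.183]
top [187 220] [57 49 41] [0.539 0.303 0.184]
top [187 261] [97 75 28] [0.43  0.299 0.185]
top [189 223] [85 78 72] [0.531 0.297 0.185]
top [187 260] [68 56 37] [0.433 0.299 0.187]
top [187 259] [69 61 51] [0.436 0.299 0.188]
top [188 256] [137 106  35] [0.443 0.296 0.189]
top [187 219] [56 48 38] [0.541 0.302 0.189]
top [188 257] [101  85  57] [0.441 0.295 0.19 ]
```

All three cameras agree: the real tips are at z ≈ 0.171 while the reported TCP z is 0.114, so the tips are about 57 mm above it. Lateral positions agree. I'll go by vision and force.

jog_arm(motion=[{"dx": 0, "dy": 0, "dz": -1.5, "turn": 0}, {"dx": 0, "dy": 0, "dz": -1.5, "turn": 0}, {"dx": 0, "dy": 0, "dz": -1.5, "turn": 0}, {"dx": 0, "dy": 0, "dz": -1.0, "turn": 0}, {"dx": 0, "dy": 0, "dz": -1.0, "turn": 0}, {"dx": 0, "dy": 0, "dz": 0, "turn": 0}, {"dx": 0, "dy": 0, "dz": 0, "turn": 0}])

```text
time: 4.0
tool_pos: [0.4824, 0.308, 0.0469]
tcp_rot: [-2.193, -2.249, 0.001]
wrist_force: [0.0, -0.3, 0.5]
width: 0.998
```

```bash
cat >> h.py <<'E'
a=.026; O=np.array([.538,.0247]); ex=np.array([np.cos(a),np.sin(a)]); ey=np.array([-np.sin(a),np.cos(a)])
def lane(X): return np.stack([(X[...,:2]-O)@ex*1e3,(X[...,:2]-O)@ey*1e3,X[...,2]*1e3],-1)
def look():
    s=bot.read_state(); print("t",s["time"],"TCPlane",lane(s["tool_pos"]).round(1),"F",s["wrist_force"].round(2))
    for n in("side","top"):
        p,d=viewer.read_camera(n); P=p.astype(int); L=lane(cloud(n,d)); r,g,b=P[...,0],P[...,1],P[...,2]
        y=(r>110)&(g>90)&(b<.45*g)&(r>=g)&(L[...,0]>-130)&(L[...,0]<-40)&(L[...,1]>-60)&(L[...,1]<345)&(L[...,2]>40)&(L[...,2]<130)
        q=L[y]; k=np.polyfit(q[:,0],q[:,2],1) if y.sum()>20 else 0
        if y.sum()>20: print(n,"pedal n",y.sum(),"slope",k[0].round(3),"z(-79)",np.polyval(k,-79).round(1))
        m=(g>r*1.35)&(g>b*1.15)&(abs(L[...,0])<45)&(L[...,1]<320)&(L[...,1]>-235)
        q=L[m]; print(n,"mould",m.sum(),np.percentile(q,[1,50,99],axis=0).round(0).tolist() if m.sum() else "")
        for nm,lo,hi in(("lanef",-25,30),("pedf",-115,-80)):
            yy=lane(s["tool_pos"])[1]
            f=(abs(r-b)<30)&(abs(r-g)<25)&(r<150)&(L[...,0]>lo)&(L[...,0]<hi)&(abs(L[...,1]-yy)<22)&(L[...,2]>48)&(L[...,2]<260)
            q=L[f]; print(n,nm,f.sum(),np.percentile(q,[1,5],axis=0).round(0).tolist()+np.percentile(q,[99],axis=0).round(0).tolist() if f.sum() else "")
    return p
E
python3 -c "
from h import *
look()"
```

```text
t 4.0 TCPlane [-48.2 284.7  46.9] F [ 0.02 -0.29  0.52]
side pedal n 1148 slope -0.25 z(-79) 88.0
side mould 878 [[-31.0, 77.0, 47.0], [8.0, 145.0, 65.0], [31.0, 286.0, 200.0]]
side lanef 690 [[-23.0, 273.0, 106.0], [-19.0, 276.0, 123.0], [25.0, 306.0, 258.0]]
side pedf 495 [[-115.0, 273.0, 111.0], [-113.0, 276.0, 122.0], [-81.0, 301.0, 223.0]]
top pedal n 2676 slope -0.221 z(-79) 86.7
top mould 1379 [[-33.0, 74.0, 44.0], [0.0, 171.0, 52.0], [30.0, 260.0, 79.0]]
top lanef 198 [[-18.0, 265.0, 118.0], [-14.0, 267.0, 139.0], [25.0, 296.0, 236.0]]
top pedf 179 [[-114.0, 270.0, 127.0], [-113.0, 271.0, 147.0], [-81.0, 291.0, 256.0]]
```

jog_arm(motion=[{"dx": 0, "dy": 0, "dz": -1, "turn": 0}, {"dx": 0, "dy": 0, "dz": -1, "turn": 0}, {"dx": 0, "dy": 0, "dz": -0.7, "turn": 0}, {"dx": 0, "dy": 0, "dz": -0.7, "turn": 0}, {"dx": 0, "dy": 0, "dz": -0.6, "turn": 0}, {"dx": 0, "dy": 0, "dz": 0, "turn": 0}, {"dx": 0, "dy": 0, "dz": 0, "turn": 0}])

```text
time: 4.68
tool_pos: [0.4818, 0.3078, 0.0065]
tcp_rot: [-2.192, -2.249, 0.003]
wrist_force: [-2.7, -0.5, 3.8]
width: 1.002
```

```bash
python3 -c "
from h import *
look()"
```

```text
t 4.6833 TCPlane [-48.8 284.5   6.5] F [-2.71 -0.48  3.84]
side pedal n 1087 slope -0.034 z(-79) 59.3
side mould 882 [[-27.0, 77.0, 48.0], [10.0, 143.0, 64.0], [31.0, 288.0, 281.0]]
side lanef 689 [[-24.0, 271.0, 61.0], [-20.0, 276.0, 82.0], [25.0, 306.0, 256.0]]
side pedf 447 [[-115.0, 274.0, 71.0], [-114.0, 276.0, 86.0], [-80.0, 301.0, 255.0]]
top pedal n 2579 slope -0.034 z(-79) 58.2
top mould 1386 [[-33.0, 74.0, 44.0], [0.0, 171.0, 52.0], [30.0, 260.0, 79.0]]
top lanef 173 [[-18.0, 264.0, 72.0], [-15.0, 266.0, 94.0], [21.0, 294.0, 238.0]]
top pedf 167 [[-114.0, 268.0, 100.0], [-113.0, 270.0, 107.0], [-80.0, 292.0, 224.0]]
```

jog_arm(motion=[{"dx": 0, "dy": 0, "dz": -0.2, "turn": 0}, {"dx": 0, "dy": 0, "dz": -0.2, "turn": 0}, {"dx": 0, "dy": 0, "dz": 0, "turn": 0}, {"dx": 0, "dy": 0, "dz": 0, "turn": 0}, {"dx": 0, "dy": 0, "dz": 0, "turn": 0}, {"dx": 0.01, "dy": -0.4, "dz": 0, "turn": 0}, {"dx": 0.01, "dy": -0.4, "dz": 0, "turn": 0}, {"dx": 0.01, "dy": -0.4, "dz": 0, "turn": 0}, {"dx": 0.01, "dy": -0.4, "dz": 0, "turn": 0}, {"dx": 0.01, "dy": -0.4, "dz": 0, "turn": 0}])

```text
time: 5.62
tool_pos: [0.4843, 0.2888, 0.0039]
tcp_rot: [2.193, 2.249, 0.005]
wrist_force: [0.6, 5.9, 4.7]
width: 1.001
```

```bash
python3 -c "
from h import *
look()"
```

```text
t 5.6167 TCPlane [-46.8 265.4   3.9] F [0.6  5.93 4.74]
side pedal n 1367 slope -0.023 z(-79) 56.9
side mould 842 [[-29.0, 68.0, 47.0], [10.0, 135.0, 63.0], [31.0, 268.0, 251.0]]
side lanef 687 [[-24.0, 253.0, 62.0], [-19.0, 257.0, 79.0], [27.0, 287.0, 256.0]]
side pedf 417 [[-114.0, 253.0, 70.0], [-113.0, 257.0, 82.0], [-80.0, 281.0, 172.0]]
top pedal n 2394 slope -0.021 z(-79) 55.4
top mould 1393 [[-33.0, 65.0, 44.0], [0.0, 162.0, 52.0], [30.0, 252.0, 79.0]]
top lanef 142 [[-17.0, 246.0, 88.0], [-12.0, 246.0, 104.0], [22.0, 273.0, 199.0]]
top pedf 149 [[-115.0, 250.0, 94.0], [-114.0, 251.0, 103.0], [-81.0, 272.0, 233.0]]
```

jog_arm(motion=[{"dx": 0.02, "dy": -0.8, "dz": 0, "turn": 0}, {"dx": 0.02, "dy": -0.8, "dz": 0, "turn": 0}, {"dx": 0.02, "dy": -0.8, "dz": 0, "turn": 0}, {"dx": 0.02, "dy": -0.8, "dz": 0, "turn": 0}, {"dx": 0.02, "dy": -0.8, "dz": 0, "turn": 0}, {"dx": 0.02, "dy": -0.8, "dz": 0, "turn": 0}, {"dx": 0.02, "dy": -0.8, "dz": 0, "turn": 0}, {"dx": 0.02, "dy": -0.8, "dz": 0, "turn": 0}])

```text
time: 6.38
tool_pos: [0.4856, 0.2247, 0.0039]
tcp_rot: [2.193, 2.249, 0.004]
wrist_force: [-0.9, 5.3, 5.5]
width: 1.001
```

```bash
python3 -c "
from h import *
look()"
```

```text
t 6.3833 TCPlane [-47.1 201.3   3.9] F [-0.93  5.26  5.49]
side pedal n 2109 slope -0.017 z(-79) 56.8
side mould 683 [[-30.0, 4.0, 48.0], [9.0, 70.0, 63.0], [30.0, 193.0, 123.0]]
side lanef 651 [[-24.0, 189.0, 50.0], [-20.0, 191.0, 73.0], [27.0, 223.0, 256.0]]
side pedf 366 [[-114.0, 189.0, 67.0], [-113.0, 193.0, 78.0], [-81.0, 217.0, 225.0]]
top pedal n 2212 slope -0.021 z(-79) 55.2
top mould 1396 [[-34.0, 1.0, 44.0], [-0.0, 96.0, 52.0], [30.0, 186.0, 80.0]]
top lanef 88 [[-15.0, 181.0, 91.0], [-12.0, 182.0, 101.0], [23.0, 204.0, 165.0]]
top pedf 85 [[-115.0, 186.0, 91.0], [-112.0, 186.0, 105.0], [-81.0, 203.0, 188.0]]
```

jog_arm(motion=[{"dx": 0.02, "dy": -0.9, "dz": 0, "turn": 0}, {"dx": 0.02, "dy": -0.9, "dz": 0, "turn": 0}, {"dx": 0.02, "dy": -0.9, "dz": 0, "turn": 0}, {"dx": 0.02, "dy": -0.9, "dz": 0, "turn": 0}, {"dx": 0.02, "dy": -0.9, "dz": 0, "turn": 0}, {"dx": 0.02, "dy": -0.9, "dz": 0, "turn": 0}, {"dx": 0.02, "dy": -0.9, "dz": 0, "turn": 0}, {"dx": 0.02, "dy": -0.9, "dz": 0, "turn": 0}, {"dx": 0.02, "dy": -0.9, "dz": 0, "turn": 0}, {"dx": 0.02, "dy": -0.9, "dz": 0, "turn": 0}, {"dx": 0.02, "dy": -0.9, "dz": 0, "turn": 0}, {"dx": 0.02, "dy": -0.9, "dz": 0, "turn": 0}])

```text
time: 7.48
tool_pos: [0.4874, 0.1166, 0.0035]
tcp_rot: [-2.193, -2.249, -0.002]
wrist_force: [0.3, 5.9, 5.9]
width: 1.002
```

```bash
python3 -c "
from h import *
look()"
```

```text
t 7.4833 TCPlane [-48.2  93.2   3.5] F [0.33 5.91 5.89]
side pedal n 3047 slope -0.013 z(-79) 56.4
side mould 543 [[-31.0, -104.0, 47.0], [7.0, -39.0, 65.0], [29.0, 86.0, 113.0]]
side lanef 561 [[-24.0, 79.0, 50.0], [-21.0, 83.0, 72.0], [26.0, 115.0, 255.0]]
side pedf 316 [[-114.0, 83.0, 69.0], [-113.0, 85.0, 78.0], [-81.0, 110.0, 253.0]]
top pedal n 1975 slope -0.011 z(-79) 54.8
top mould 1318 [[-35.0, -106.0, 44.0], [-0.0, -18.0, 51.0], [29.0, 69.0, 373.0]]
top lanef 0 
top pedf 35 [[-114.0, 78.0, 152.0], [-114.0, 79.0, 154.0], [-80.0, 100.0, 253.0]]
```

jog_arm(motion=[{"dx": 0.02, "dy": -0.9, "dz": 0, "turn": 0}, {"dx": 0.02, "dy": -0.9, "dz": 0, "turn": 0}, {"dx": 0.02, "dy": -0.9, "dz": 0, "turn": 0}, {"dx": 0.02, "dy": -0.9, "dz": 0, "turn": 0}, {"dx": 0.02, "dy": -0.9, "dz": 0, "turn": 0}, {"dx": 0.02, "dy": -0.9, "dz": 0, "turn": 0}, {"dx": 0.02, "dy": -0.9, "dz": 0, "turn": 0}, {"dx": 0.02, "dy": -0.9, "dz": 0, "turn": 0}, {"dx": 0.02, "dy": -0.9, "dz": 0, "turn": 0}, {"dx": 0.02, "dy": -0.7, "dz": 0, "turn": 0}, {"dx": 0.01, "dy": -0.5, "dz": 0, "turn": 0}])

```text
time: 8.5
tool_pos: [0.4889, 0.0236, 0.0032]
tcp_rot: [-2.192, -2.248, -0.001]
wrist_force: [0.1, 5.5, 5.6]
width: 0.995
```

```bash
python3 -c "
from h import *
look()"
```

```text
t 8.5 TCPlane [-49.1   0.2   3.2] F [0.09 5.49 5.59]
side pedal n 3652 slope -0.018 z(-79) 56.0
side mould 470 [[-32.0, -197.0, 47.0], [6.0, -132.0, 68.0], [29.0, 5.0, 149.0]]
side lanef 486 [[-24.0, -13.0, 51.0], [-21.0, -10.0, 75.0], [24.0, 21.0, 256.0]]
side pedf 298 [[-114.0, -10.0, 68.0], [-113.0, -6.0, 78.0], [-80.0, 18.0, 253.0]]
top pedal n 1916 slope -0.009 z(-79) 54.6
top mould 1080 [[-35.0, -198.0, 44.0], [-1.0, -129.0, 51.0], [29.0, -57.0, 81.0]]
top lanef 0 
top pedf 121 [[-115.0, -18.0, 65.0], [-113.0, -15.0, 106.0], [-82.0, 12.0, 252.0]]
```

Gate still open, about 16 mm to go; finishing slowly.

jog_arm(motion=[{"dx": 0.01, "dy": -0.4, "dz": 0, "turn": 0}, {"dx": 0.01, "dy": -0.4, "dz": 0, "turn": 0}, {"dx": 0.01, "dy": -0.3, "dz": 0, "turn": 0}, {"dx": 0, "dy": -0.2, "dz": 0, "turn": 0}, {"dx": 0, "dy": -0.15, "dz": 0, "turn": 0}, {"dx": 0, "dy": -0.1, "dz": 0, "turn": 0}, {"dx": 0, "dy": 0, "dz": 0, "turn": 0}])

```text
time: 9.18
tool_pos: [0.489, 0.0092, 0.003]
tcp_rot: [-2.191, -2.248, -0.001]
wrist_force: [-0.3, 8.3, 5.3]
width: 1.0
```

```bash
python3 -c "
from h import *
look()"
```

```text
t 9.1833 TCPlane [-49.4 -14.3   3. ] F [-0.32  8.33  5.29]
side pedal n 3689 slope -0.016 z(-79) 55.9
side mould 455 [[-33.0, -212.0, 48.0], [5.0, -146.0, 68.0], [28.0, -24.0, 80.0]]
side lanef 502 [[-24.0, -30.0, 50.0], [-21.0, -25.0, 68.0], [28.0, 7.0, 257.0]]
side pedf 301 [[-115.0, -25.0, 69.0], [-113.0, -21.0, 80.0], [-80.0, 3.0, 253.0]]
top pedal n 2024 slope -0.018 z(-79) 54.7
top mould 1038 [[-35.0, -212.0, 44.0], [-1.0, -147.0, 52.0], [29.0, -77.0, 395.0]]
top lanef 0 
top pedf 108 [[-114.0, -27.0, 101.0], [-113.0, -26.0, 111.0], [-81.0, -2.0, 250.0]]
```

jog_arm(motion=[{"dx": 0, "dy": -0.1, "dz": 0, "turn": 0}, {"dx": 0, "dy": -0.1, "dz": 0, "turn": 0}, {"dx": 0, "dy": 0, "dz": 0, "turn": 0}])

```text
time: 9.53
tool_pos: [0.4889, 0.0092, 0.003]
tcp_rot: [-2.19, -2.247, -0.005]
wrist_force: [0.2, 16.8, 5.0]
width: 0.995
```

The force rose to 17 N with no motion, so the mould is home. I'll back off a little, then lift.

jog_arm(motion=[{"dx": 0, "dy": 0.4, "dz": 0, "turn": 0}, {"dx": 0, "dy": 0.3, "dz": 0, "turn": 0}, {"dx": 0, "dy": 0, "dz": 0, "turn": 0}, {"dx": 0, "dy": 0, "dz": 0.5, "turn": 0}, {"dx": 0, "dy": 0, "dz": 1, "turn": 0}, {"dx": 0, "dy": 0, "dz": 1.5, "turn": 0}, {"dx": 0, "dy": 0, "dz": 2, "turn": 0}, {"dx": 0, "dy": 0, "dz": 3, "turn": 0}, {"dx": 0, "dy": 0, "dz": 3, "turn": 0}, {"dx": 0, "dy": 0, "dz": 3, "turn": 0}, {"dx": 0, "dy": 0, "dz": 0, "turn": 0}])

```text
time: 10.45
tool_pos: [0.4937, 0.0124, 0.1503]
tcp_rot: [2.188, 2.243, 0.011]
wrist_force: [1.0, -0.4, 0.7]
width: 1.004
```

Run:
```python
from h import *
p=look(); s,_=viewer.read_camera("side")
A=cv2.resize(s[160:360,280:430],(600,800),interpolation=3)[:600]; B=cv2.resize(s[160:310,280:480],(800,600),interpolation=3)
cv2.imwrite("pics/end.png",B[...,::-1])
```

```text
t 10.45 TCPlane [-44.6 -11.2 150.3] F [ 0.98 -0.44  0.69]
side pedal n 3796 slope -0.252 z(-79) 88.2
side mould 934 [[-35.0, -211.0, 48.0], [-5.0, -119.0, 69.0], [28.0, -25.0, 79.0]]
side lanef 159 [[-20.0, -30.0, 49.0], [-2.0, -26.0, 52.0], [29.0, 2.0, 260.0]]
side pedf 161 [[-114.0, -22.0, 209.0], [-110.0, -20.0, 211.0], [-84.0, 2.0, 259.0]]
top pedal n 1854 slope -0.214 z(-79) 86.7
top mould 1100 [[-35.0, -212.0, 44.0], [-1.0, -142.0, 51.0], [29.0, -70.0, 80.0]]
top lanef 0 
top pedf 21 [[-114.0, -24.0, 244.0], [-112.0, -24.0, 244.0], [-89.0, -2.0, 260.0]]
```

View pics/end.png

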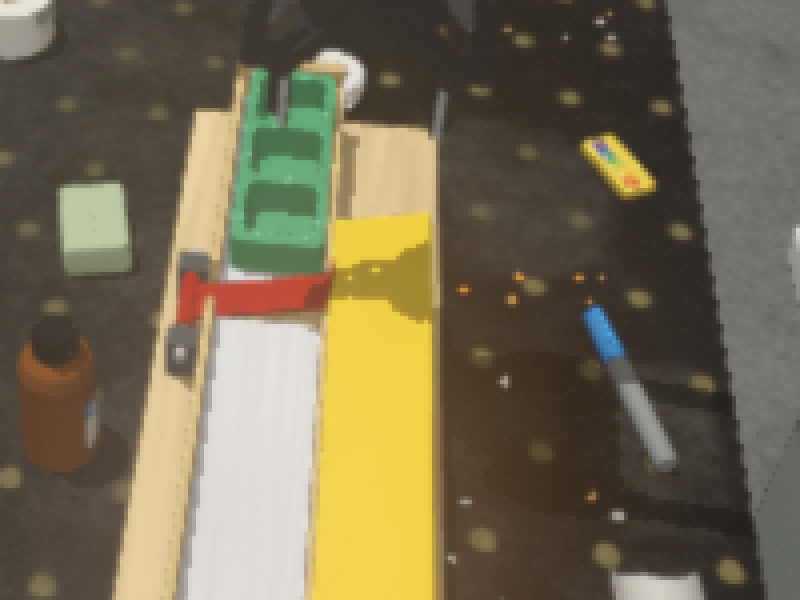

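The mould is home in the bay: its tail, at crop row 265, lies just behind the raised red gate at row 295. The pedal is up and the tin, soap and bottle are in place. Handing in.

```bash
python3 -c "
from h import *
print(bot.read_state()['wrist_force'],bot.finish_job())"
```

```text
the job is handed in; nothing more can be done
[-0.6838142  -0.00345692 -0.41541983] None
```

I pushed the mould home against the end stop with the gate held open, then let the pedal go and handed the job in at about 10.6 s. The hand-in gave no verdict.

**What I did:** one fingertip held the pedal down while the mould still stood short of the gate. From the pedal slope, the gate was open at about 0.22–0.24 rad for the whole push. The other fingertip pushed the mould about 290 mm along the lane, until the push force rose from 8 to 17 N with no further motion. I then backed off a few mm and lifted clear.

**Last checks:**
- **Mould:** the cameras put its nose at about lane y -212. The fingertip position implied about -215; both are within the -210 to -222 limit. Its tail is at about -25, and it looks flat in the last picture.
- **Gate:** the pedal slope is back to its starting value (0.25 in the side view, 0.21 in the top view), so the gate is up.
- **Robot:** the wrist force was near zero and the gripper was clear of everything.
- **Bottle, tin and soap:** they look unmoved in the last side picture. I did not measure their positions.

**What disagreed:** all three cameras showed the open fingertips about 57 mm above the reported TCP height, far more than the 13 mm stated. I went by the cameras and the force readings instead, and contact with the pedal fitted them.

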